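# Seat the jaw carrier plate on the practice stand's pins

### The arm

A 7-joint arm with a two-finger parallel gripper is mounted at the origin on the work surface. World frame = base frame: x ahead of the robot, y to its left, z up, the work surface at z = 0. Lengths are in m, angles in rad, forces in N, time in s.
With the tool pointing down it reaches from about 0.4 to 0.875 m from the base axis. Payload 19.3 kg.
Tool frame: the origin (TCP) lies where the fingers leave the gripper's body, on its centre line; the fingertips stand bot.tip_reach ahead of it and the grasp point (between the pads) lies 54 mm ahead of it (bot.tip_reach is the distance from the TCP to the fingertips, in m); z points along the fingers, y is the line along which they close (so a half turn about z gives the same grasp; the last joint's range is limited). The gripper opens to 85 mm and grips with 20 to 120 N. Pads are 22 mm wide; open, the fingers measure 114 mm over their backs; the gripper's body (76 mm by 85 mm) begins 54 mm behind the grasp point. The pads swing forward as they close: fully open they stand 13 mm farther back than shut.
Start: joints at [-1.374, 0.521, -0.036, 1.599, 0.021, 1.021, -0.113], TCP at [0.165, 0.603, 0.304] pointing down, gripper open.
Joint ranges: [-2.91, 2.91], [-0.3, 2.13], [-1.5, 1.42], [0.17, 2.43], [-1.26, 4.41], [0.16, 1.93], [-2.52, 2.52]. Speed limits (rad/s): [1.89, 1.89, 2.39, 2.39, 3.01, 3.01, 3.01].

### API

Orientations are given as [roll, pitch, yaw] about the fixed x, y, z axes, in that order (R = Rz(yaw) Ry(pitch) Rx(roll)).
In Python, from workcell import bot gives the robot as it stands. The module is installed in compiled form; this text tells all that it offers.
- The arm moves only by the shell command python3 -m jog 'ROWS' [FORCE]. ROWS is JSON, a list that holds one entry, the list of rows, each a list of 7 numbers: the shift along the tool's x, y, z in mm, then the turn, a rotation vector about the tool's x, y, z in rad, then the opening, from 0 (shut) to 1 (fully open). In form: [[[tx, ty, tz, wx, wy, wz, fingers], ...]]. A call has 1 to 5 rows; each row shifts and turns the commanded pose from where the row before left it, along the tool's axes as they then stand; what a row does not reach is not made up. A row lasts 1/10 s, in which the tool goes at most 50 mm and 8.59 degrees, less where a joint would pass 70% of its speed; a pose out of reach is approached as far as the arm can. A call is refused whole if a number of a shift passes 50 or a number of a turn 0.15, either way. A call with a gripper value outside its range is refused whole. The fingers move at their own pace and stop on an object; FORCE is the grip in N (left out, the last holds). Time passes only in rows, so rows that do not move let the fingers close. It gives the time, the measured TCP pose, the force, the opening and the grip force at its end, in the units of the state.
- bot.observe(): the state, without advancing time (a new reading comes with each control period).
- bot.grab_frame(name): name is "scene" or "top"; returns a dict with "img" (384x512x3 uint8, red, green, blue), "intrinsics" (3x3 intrinsics, pixels), "R" (3x3) and "t" (3): a world point X has camera coordinates R X + t. Camera axes: x right, y down, z forward; pixel columns grow to the right and rows downward; lengths in m; the calibration is good to about 2 mm. A picture is of the moment at which its call begins. There is no depth.
- bot.job_done(): hands the job in; it is judged then, once.
Trained networks look in a picture, given as the dict that the camera call returned (one of the last four; its "shot" number tells which), for a name from the list of things; names that differ only in an ending like _2 or _b are one class to them, and where a whole thing is asked for, a point or a joint stands for the part that bears it (a point fixed in the world has none). Each returns a list of dicts, best first, with "conf" (0 to 1); they miss things now and then, are a little off and sometimes report something else, mostly with a low value. They report only what shows in the picture. A call takes as long as a camera call. They do not tell look-alikes from the thing itself.
- bot.trace(query, picture): "region" (384x512 bool, what is visible of it).
- bot.spot_point(query, picture): "xyz" ([x, y, z] in m, in world coordinates, good to about 4 mm: a listed point, or the origin of a listed thing).
The state is a dict: "clock": time; "qpos": joint angles; "qd": joint speeds; "joint_efforts": joint torques, N m; "position": TCP position; "tool_rot": TCP orientation; "force": force on the tool from outside, world axes, zero at the start; "moment": the same for the moment, N m; "grip_width": finger opening in m; "finger_force": force on a finger pad.
Only numpy, scipy, OpenCV 4.12 (cv2) and the standard library are available. Lean on these libraries where they do the work, as an engineer would, in place of code of your own. Each camera call takes 0.05 s, during which the arm holds its last target. There are 200 camera calls.

### The job

The aluminium carrier plate with the practice jaw on it has been set down askew on the practice stand and is riding on top of the stand's two locating pins. With a fingertip against the plate's edges, nudge it sideways until both of its holes drop over the pins and it lies flat on the bed, then come away. Only push it: do not lift the plate, keep off the jaw with its teeth, and leave everything else on the bench where it lies.

Things in the scene. Friction and masses are not known exactly. Their poses are not given: they have to be found in the camera images.
- stand: Grey stand screwed to the bench. Origin: on the bench top under the seated plate's centre; x points to its back stop, away from the robot (yaw up to 0.35 rad), y left, z up. Foot: x -76 to +84 mm, y +-75 mm, 8 mm high. Bed: x -45 to +69 mm, y +-62 mm, flat top 24 mm above the bench. Two pins at x +18, y +-52 mm. The stop is a bar along y, face at x = +55.7 mm, 14 mm above the bed, y +-62 mm.
- plate: Loose aluminium plate, 110 (x) by 160 (y) by 6 mm thick, 0.3 to 0.5 kg with its jaw. Origin: centre of its underside, axes as the stand's when seated. Starts 8 to 15 mm short of its seat towards -x, up to 20 mm to either side, turned up to 0.06 rad, riding on the pin tips, far edge up by about 4 degrees. Slides at 1 to 3 N and drops by its own weight when the holes meet the pins.
- hole_round (a point): Centre, at the plate's underside, of the round through-hole (10 mm diameter) at x = +18, y = +52 mm on the plate; it belongs over pin_left. Seated, the plate's underside is 24 mm above the bench and its edges overhang the bed by 10 mm at the front (-x) and 18 mm at either side, so a fingertip can push on the edges while reaching below the underside.
- hole_slot (a point): Centre, at the plate's underside, of the slotted through-hole, 10 mm in x by 15 mm in y, at x = +18 mm, y = -52 mm on the plate; it belongs over pin_right.
- pin_left (a point): Centre of the foot, level with the bed's top, of the upright steel pin at the stand's y = +52 mm. Both pins: 8 mm diameter, 5 mm high, the upper half tapering to 4 mm diameter.
- pin_right (a point): Centre of the foot of the pin at the stand's y = -52 mm, level with the bed's top. With the plate pushed flush against the back stop its holes are in line with the pins within 1 mm: it then only needs sliding along the stop.
- jaw: Practice jaw fixed on the plate (same origin and axes): a gum-pink dental arch with ivory teeth on a black boss, over x -21 to +36 mm, y -35 to +35 mm of the plate, teeth up to 44 mm above the plate's underside. Not to be touched. With it the plate's centre of mass lies 4 mm towards +x of the plate's middle.
- file_block: Bystander near the stand: black block 34 x 52 x 26 mm with root-canal files standing in it, 48 mm high in all; origin under its centre.
- dish: Bystander near the stand: small glass dish, 38 mm diameter, 24 mm high; origin under its centre.
- canal_block: Bystander near the stand: clear plastic practice block 32 x 12 x 22 mm; origin under its centre.
- handpiece: Bystander: white cordless handpiece lying behind the stand, along its own x, 160 mm long, 26 mm high; origin under its middle.
- mirror: Bystander: steel mouth mirror lying on the bench to the right, along its own x, 165 mm long, 6 mm high.
- pen: Bystander: black marker pen with blue cap lying on the bench to the left, along its own x, 135 mm long, 13 mm high.
- spare_jaw: Bystander: a second jaw model lying loose on the bench to the left, 62 x 68 x 30 mm; origin under its middle.
Things that resemble listed ones, but are neither listed nor needed, are in the scene too. What is shaped like the plate but blue is not meant.

How it is judged:
By the outcome, as a careful person would: the job done as asked, in the order asked, and still so for the second after the job is handed in, with the robot touching nothing.
It also fails if it takes over 48 s, if anything falls off the work surface, if the arm or the gripper's body presses on something with over 40 N, if the wrist force passes 120 N, or if a joint passes its speed limit or range.

## Working session

There is one attempt and no reset: what is moved stays moved. The work goes in short steps, Python scripts to look and compute and a shell command to move; the robot and the scene stay as the last step left them, time stands still between calls to the robot, and variables do not carry over. Pictures are saved under pics/ and viewed, at most 10 in all, crops included, and the job is handed in when it is done.

```bash
mkdir -p pics; cat > h.py <<'E'
import numpy as np, cv2
from workcell import bot
def shot(n,name):
    p=bot.grab_frame(n); cv2.imwrite(f'pics/{name}.png',p['img'][:,:,::-1]); return p
def proj(p,X):
    c=np.atleast_2d(X)@np.array(p['R']).T+p['t']; u=c@np.array(p['intrinsics']).T; return u[:,:2]/u[:,2:]
def back(p,uv,z):
    K=np.array(p['intrinsics']);R=np.array(p['R']);d=R.T@np.linalg.inv(K)@np.array([*uv,1.]);C=-R.T@np.array(p['t'])
    return C+d*(z-C[2])/d[2]
E
python3 - <<'E'
from h import *
np.set_printoptions(precision=4,suppress=True)
s=bot.observe(); print(bot.tip_reach,s['position'],s['tool_rot'],s['grip_width'],s['clock'])
P=[shot('scene','s0'),shot('top','t0')]
for p in P:
    print(-np.array(p['R']).T@p['t'])
    for q in ['stand','plate','hole_round','hole_slot','pin_left','pin_right','jaw','file_block','dish','canal_block','handpiece','spare_jaw']:
        print(q,[(np.round(r['xyz'],4).tolist(),round(r['conf'],2)) for r in bot.spot_point(q,p)][:3])
cv2.imwrite('pics/a0.png',np.hstack([cv2.resize(p['img'],(400,300)) for p in P])[:,:,::-1])
E
```

```text
0.0726 [0.1647 0.6026 0.3033] [-3.1404  0.0001  2.8748] 0.08542526351982252 0.0
[ 1.0206 -0.5596  1.2049]
stand [([0.5787, 0.1332, -0.0037], 0.9)]
plate [([0.5646, 0.1187, 0.0298], 0.96), ([0.4131, -0.1265, 0.0419], 0.74), ([0.3363, 0.099, 0.0397], 0.73)]
hole_round [([0.4622, -0.1555, 0.0384], 0.94), ([0.5818, 0.1704, 0.023], 0.93), ([0.7017, -0.1691, 0.0366], 0.89)]
hole_slot [([0.4022, -0.0713, 0.0405], 0.8), ([0.279, 0.0862, 0.038], 0.78), ([0.8084, -0.1883, 0.0419], 0.72)]
pin_left [([0.6021, 0.1845, 0.0238], 0.79)]
pin_right [([0.6724, 0.2529, 0.0004], 0.75), ([0.5922, 0.0732, 0.0262], 0.68)]
jaw [([0.5674, 0.1193, 0.0277], 0.51)]
file_block [([0.669, 0.252, 0.0032], 0.77)]
dish [([0.483, 0.2405, 0.0024], 0.48)]
canal_block [([0.473, 0.0438, 0.0007], 0.48)]
handpiece [([0.7105, 0.0961, -0.0021], 0.76)]
spare_jaw [([0.6449, 0.4056, -0.0024], 0.62), ([0.5909, 0.0719, 0.0281], 0.57)]
[0.4317 0.0186 1.1526]
stand []
plate [([0.7551, -0.1637, 0.04], 0.96), ([0.5614, 0.1191, 0.0292], 0.9), ([0.4216, -0.1226, 0.0409], 0.89)]
hole_round [([0.4614, -0.1578, 0.0421], 0.88), ([0.5838, 0.172, 0.0274], 0.82), ([0.7056, -0.17, 0.0423], 0.62)]
hole_slot [([0.4021, -0.0704, 0.0435], 0.97), ([0.8108, -0.1903, 0.0398], 0.76), ([0.5815, 0.0638, 0.0259], 0.69)]
pin_left [([0.6023, 0.1863, 0.0236], 0.76)]
pin_right [([0.5921, 0.0796, 0.0199], 0.91)]
jaw [([0.5687, 0.1197, 0.0261], 0.64)]
file_block [([0.6726, 0.2503, -0.0023], 0.56), ([0.5856, 0.1704, 0.028], 0.41)]
dish [([0.4792, 0.2449, 0.0031], 0.58)]
canal_block [([0.4731, 0.0394, 0.0001], 0.44)]
handpiece [([0.7073, 0.0913, -0.0021], 0.7)]
spare_jaw [([0.6429, 0.404, -0.0027], 0.95)]
```

View pics/t0.png

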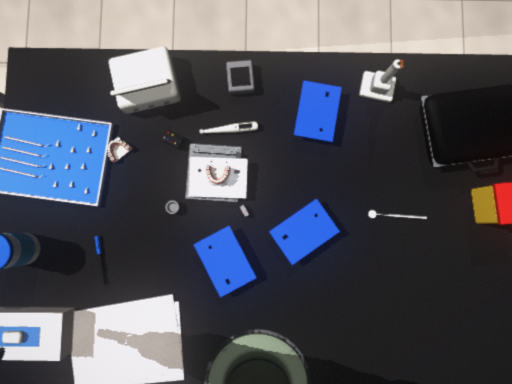

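View pics/s0.png

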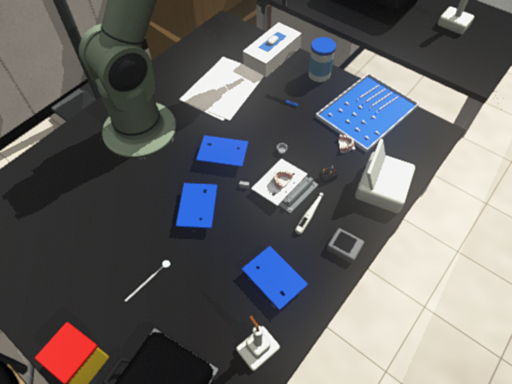

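The top view shows the grey/white plate with the jaw around px (217,178), with the stop bar behind it at (215,150). The dish is at (172,207) and the canal block at (244,210). The blue plates are decoys. Next I'll refine the yaw and plate outline.

```bash
python3 - <<'E'
from h import *
np.set_printoptions(precision=4,suppress=True)
c=[]
for n in ('top','scene'):
    p=bot.grab_frame(n)
    for r in bot.trace('plate',p)[:6]:
        m=r['region'].astype(np.uint8); k=cv2.findContours(m,cv2.RETR_EXTERNAL,cv2.CHAIN_APPROX_NONE)[0]
        if not k: continue
        k=max(k,key=cv2.contourArea)[:,0]
        cen=k.mean(0); X=back(p,cen,.03)
        if np.hypot(X[0]-.563,X[1]-.119)<.04:
            W=np.array([back(p,u,.031)[:2] for u in k],np.float32)
            print(n,r['conf'],cen,cv2.minAreaRect(W))
    yaw=-.09; R=np.array([[np.cos(yaw),-np.sin(yaw)],[np.sin(yaw),np.cos(yaw)]])
    u0=proj(p,[.579,.1325,.03])[0]; x,y=int(u0[0])-50,int(u0[1])-50
    img=p['img'][:,:,::-1].copy(); z=4
    im=cv2.resize(img[y:y+100,x:x+100],None,fx=z,fy=z,interpolation=cv2.INTER_CUBIC)
    def poly(pts,h,col):
        w=[[*(R@q+[.579,.1325]),h] for q in np.array(pts)/1000]
        cv2.polylines(im,[np.int32((proj(p,w)-[x,y]+.5)*z)],True,col,1)
    poly([[55.7,62],[55.7,-62],[69,-62],[69,62]],.038,(0,255,0))
    poly([[-76,75],[84,75],[84,-75],[-76,-75]],.008,(0,255,255))
    poly([[-55,80],[55,80],[55,-80],[-55,-80]],.03,(0,0,255))
    c.append(im)
cv2.imwrite('pics/a1.png',np.hstack(c))
E
```

```text
top 0.79 [217.6467 177.4457] ((0.56600022315979, 0.11672654002904892), (0.15944676101207733, 0.11119752377271652), 89.32220458984375)
scene 0.97 [278.8482 181.7679] ((0.5669794082641602, 0.11483024060726166), (0.16467654705047607, 0.10856343060731888), 89.1504135131836)
```

View pics/a1.png

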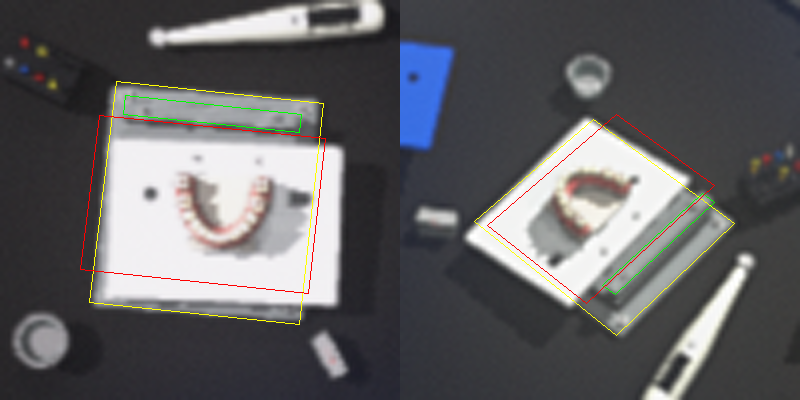

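```bash
cat >> h.py <<'E'
def view(p,items,name,z=6,half=50,c=(.572,.125)):
    u0=proj(p,[*c,.03])[0]; x,y=(u0-half).astype(int)
    im=cv2.resize(p['img'][y:y+2*half,x:x+2*half,::-1].copy(),None,fx=z,fy=z,interpolation=cv2.INTER_CUBIC)
    for pts,h,col,(ox,oy,yaw) in items:
        R=np.array([[np.cos(yaw),-np.sin(yaw)],[np.sin(yaw),np.cos(yaw)]])
        w=[[*(R@q+[ox,oy]),h] for q in np.array(pts)/1000]
        cv2.polylines(im,[np.int32((proj(p,w)-[x,y]+.5)*z)],True,col,1)
    cv2.imwrite(f'pics/{name}.png',im)
def box(a,b,c,d): return [[a,d],[b,d],[b,c],[a,c]]
def stand(s): return [(box(55.7,69,-62,62),.038,(0,255,0),s),(box(-76,84,-75,75),.008,(0,255,255),s)]
def plate(s,h=.03): return [(box(-55,55,-80,80),h,(0,0,255),s)]
E
python3 - <<'E'
from h import *
p=bot.grab_frame('top')
view(p,stand((.579,.1325,-.045))+plate((.565,.117,-.013),.0315),'a2')
E
```

```text
(no output)
```

View pics/a2.png

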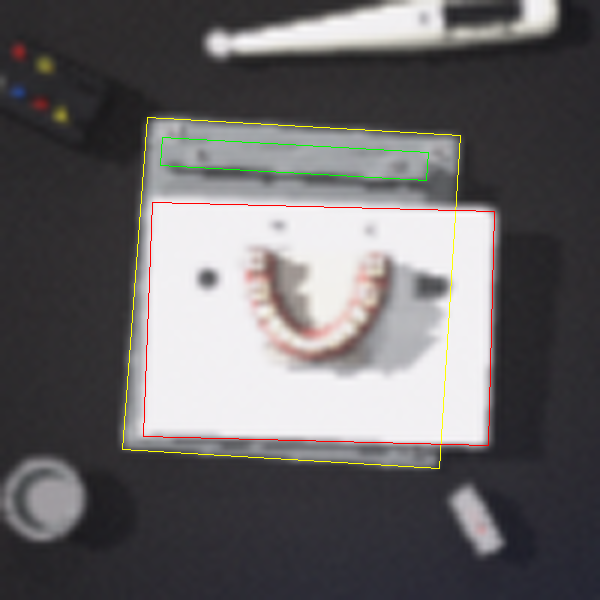

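The overlay fits well. The stand is at about (0.579, 0.1325, yaw -0.045) and the plate at about (0.565, 0.117, yaw -0.013). I'll square the tool to the stand, shut the fingers and travel high to the front of the plate.

```bash
python3 -m jog '[[[0,0,0,0,0,-0.111,0],[0,0,0,0,0,-0.111,0],[-25,-35,0,0,0,0,0],[-25,-35,0,0,0,0,0],[-25,-35,0,0,0,0,0]]]' 40
python3 -m jog '[[[-25,-35,0,0,0,0,0],[-25,-35,0,0,0,0,0],[-25,-35,0,0,0,0,0],[-25,-35,0,0,0,0,0],[-25,-35,0,0,0,0,0]]]'
python3 -m jog '[[[-25,-35,0,0,0,0,0],[-25,-35,0,0,0,0,0],[-25,-35,0,0,0,0,0],[-25,-35,0,0,0,0,0],[-19,-35,0,0,0,0,0]]]'
python3 -c "
from h import *
s=bot.observe();print(bot.tip_reach,s['position'],s['tool_rot'],s['clock'])"
```

```text
clock: 2.05
position: [0.2356, 0.4932, 0.3038]
tool_rot: [-3.142, 0.0, 3.097]
force: [2.0, 1.1, 0.1]
grip_width: 0.0121
finger_force: 0.0
clock: 2.55
position: [0.3528, 0.3126, 0.3041]
tool_rot: [3.141, 0.0, 3.097]
force: [1.9, 0.0, -0.3]
grip_width: -0.0
finger_force: 0.0
clock: 3.05
position: [0.4642, 0.1323, 0.3041]
tool_rot: [3.141, 0.001, 3.096]
force: [0.4, 0.5, 0.9]
grip_width: 0.0001
finger_force: 0.0
0.0726 [0.46416721 0.13231957 0.30412967] [3.14138984e+00 7.69440975e-04 3.09643174e+00] 3.05
```

```bash
python3 -m jog '[[[0,0,0,0,0,0,0],[0,0,40,0,0,0,0],[0,0,40,0,0,0,0],[0,0,40,0,0,0,0],[0,0,0,0,0,0,0]]]'
```

```text
clock: 3.55
position: [0.4612, 0.1336, 0.1805]
tool_rot: [-3.139, -0.006, 3.097]
force: [0.6, 0.5, 1.0]
grip_width: -0.0001
finger_force: 0.0
```

```bash
python3 -m jog '[[[-10,-10,0,0,0,0,0],[0,0,40,0,0,0,0],[0,0,30,0,0,0,0],[0,0,22,0,0,0,0],[0,0,0,0,0,0,0]]]'
python3 - <<'E'
from h import *
s=bot.observe();t=np.array(s['position']);print(t)
p=bot.grab_frame('scene'); print(proj(p,[*t[:2],t[2]-.0726]))
view(p,[([[-11,-14.5],[11,-14.5],[11,14.5],[-11,14.5]],t[2]-.0726,(255,0,255),(t[0],t[1],-.045))],'b1',z=6,c=(.53,.125))
E
```

```text
clock: 4.05
position: [0.4732, 0.1231, 0.0918]
tool_rot: [-3.141, -0.001, 3.096]
force: [-0.2, -0.1, -0.1]
grip_width: -0.0003
finger_force: 0.0
[0.47317741 0.12313003 0.09178062]
[[258.40811568 167.60113505]]
```

View pics/b1.png

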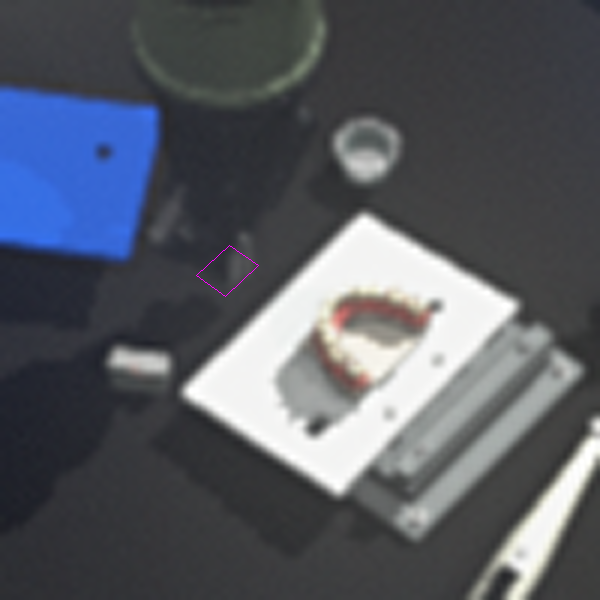

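```bash
python3 -m jog '[[[-8,0,4,0,0,0,0],[-8,0,0,0,0,0,0],[-3,0,0,0,0,0,0],[-3,0,0,0,0,0,0],[0,0,0,0,0,0,0]]]'
python3 -m jog '[[[-2,0,0,0,0,0,0],[-2,0,0,0,0,0,0],[-2,0,0,0,0,0,0],[0,0,0,0,0,0,0]]]'
python3 -m jog '[[[-2,0,0,0,0,0,0],[-2,0,0,0,0,0,0],[0,0,0,0,0,0,0]]]'
```

```text
clock: 4.6
position: [0.4951, 0.1226, 0.0882]
tool_rot: [3.141, 0.001, 3.097]
force: [0.8, -0.5, 0.3]
grip_width: 0.0001
finger_force: 0.0
clock: 5.0
position: [0.5006, 0.1223, 0.0878]
tool_rot: [-3.141, -0.0, 3.097]
force: [-1.4, -0.2, 1.0]
grip_width: 0.0001
finger_force: 0.4
clock: 5.3
position: [0.5049, 0.1221, 0.0879]
tool_rot: [3.142, 0.0, 3.097]
force: [-1.1, -0.0, 0.9]
grip_width: 0.0
finger_force: 0.5
```

```bash
for i in 1 2; do python3 -m jog '[[[-1.5,0,0,0,0,0,0],[-1.5,0,0,0,0,0,0],[0,0,0,0,0,0,0]]]' | grep -E "pos|^force"; done
python3 -m jog '[[[-1.5,0,0,0,0,0,0],[0,0,0,0,0,0,0]]]'| grep -E "pos|^force"
python3 -m jog '[[[-1.5,0,0,0,0,0,0],[0,0,0,0,0,0,0]]]'| grep -E "pos|^force"
```

```text
position: [0.5078, 0.122, 0.0879]
force: [-0.7, -0.2, -0.1]
position: [0.5108, 0.1219, 0.0879]
force: [-1.4, -0.1, 0.8]
position: [0.5114, 0.1219, 0.0877]
force: [-6.9, 1.0, 3.2]
position: [0.5118, 0.122, 0.0875]
force: [-13.9, 3.4, 7.3]
```

```bash
python3 - <<'E'
from h import *
p=bot.grab_frame('top')
view(p,stand((.579,.1325,-.045))+plate((.5785,.1165,-.045),.0315),'c1')
E
```

```text
(no output)
```

View pics/c1.png

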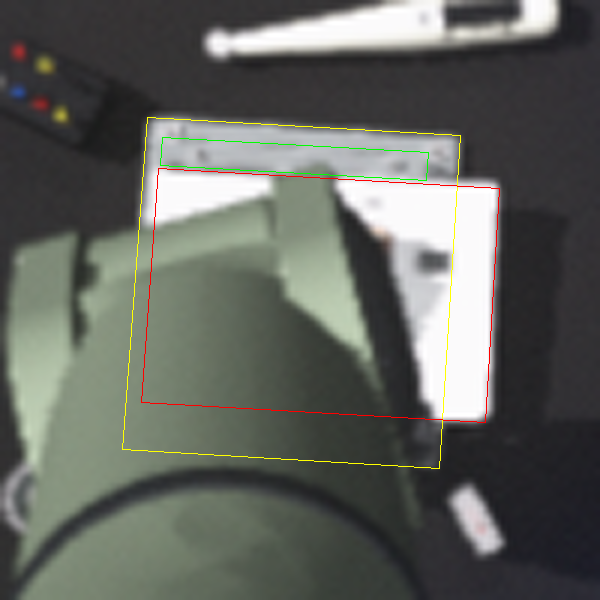

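```bash
python3 -m jog '[[[8,0,0,0,0,0,0],[0,28,0,0,0,0,0],[0,0,0,0,0,0,0],[-4,0,0,0,0,0,0],[0,0,0,0,0,0,0]]]'| grep -E "pos|^force"
for i in 1 2 3; do python3 -m jog '[[[-1.2,0,0,0,0,0,0],[0,0,0,0,0,0,0]]]'| grep -E "pos|^force";done
```

```text
position: [0.5115, 0.1493, 0.088]
force: [0.9, -0.2, -0.3]
position: [0.512, 0.1493, 0.0878]
force: [-2.1, 0.2, 0.2]
position: [0.5131, 0.1497, 0.0878]
force: [-2.2, 1.1, 0.6]
position: [0.514, 0.1498, 0.0878]
force: [-4.8, 0.8, 2.8]
```

```bash
for i in 1 2; do python3 -m jog '[[[-1.2,0,0,0,0,0,0],[0,0,0,0,0,0,0]]]'| grep -E "pos|^force";done
```

```text
position: [0.5143, 0.1498, 0.0876]
force: [-11.7, 2.3, 6.7]
position: [0.5145, 0.1497, 0.0874]
force: [-16.8, 3.1, 8.7]
```

```bash
python3 -m jog '[[[12,0,0,0,0,0,0],[13,0,0,0,0,0,0],[0,0,0,0,0,0,0],[0,0,-45,0,0,0,0],[0,0,-45,0,0,0,0]]]'| grep -E "pos|^force"
python3 -m jog '[[[0,-45,0,0,0,0,0],[0,-45,0,0,0,0,0],[-30,-47,0,0,0,0,0],[-30,0,0,0,0,0,0],[-35,0,0,0,0,0,0]]]'| grep -E "pos|^force"
python3 -m jog '[[[0,0,0,0,0,0,0],[0,0,0,0,0,0,0]]]'
python3 - <<'E'
from h import *
p=bot.grab_frame('top')
view(p,stand((.579,.1325,-.045))+plate((.5800,.1165,-.045),.0315),'d1')
E
```

```text
position: [0.4918, 0.1504, 0.1784]
force: [1.2, 0.5, 0.9]
position: [0.5791, 0.0125, 0.1785]
force: [-0.2, 0.0, -0.1]
clock: 9.05
position: [0.5782, 0.0142, 0.1777]
tool_rot: [-3.141, 0.0, 3.096]
force: [-0.7, -0.2, 0.3]
grip_width: 0.0003
finger_force: 0.0
```

View pics/d1.png

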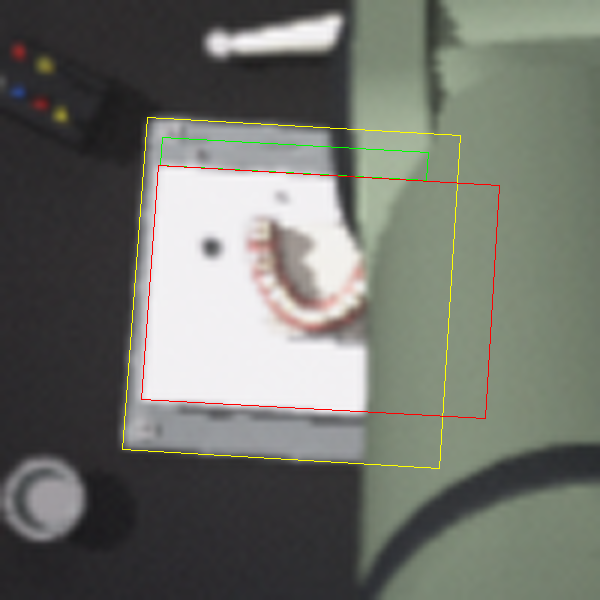

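```bash
python3 -m jog '[[[0,0,40,0,0,0,0],[0,0,40,0,0,0,0],[0,0,10,0,0,0,0],[0,0,0,0,0,0,0],[0,4,0,0,0,0,0]]]'| grep -E "pos|^force"
for i in 1 2 3 4; do python3 -m jog '[[[0,1.5,0,0,0,0,0],[0,1.5,0,0,0,0,0],[0,0,0,0,0,0,0]]]'| grep -E "pos|^force";done
```

```text
position: [0.5784, 0.0182, 0.0894]
force: [-0.1, 0.3, 1.0]
position: [0.5784, 0.022, 0.0888]
force: [-1.0, 0.2, 0.4]
position: [0.5782, 0.0247, 0.088]
force: [0.4, -1.1, 1.1]
position: [0.5783, 0.0279, 0.0879]
force: [0.3, -1.0, 0.6]
position: [0.5785, 0.031, 0.0879]
force: [0.5, -0.0, 0.6]
```

```bash
for i in 1 2 3 4; do python3 -m jog '[[[0,1,0,0,0,0,0],[0,0,0,0,0,0,0]]]'| grep -E "pos|^force";done
python3 - <<'E'
from h import *
p=bot.grab_frame('scene')
view(p,[],'e1')
for n in ('plate','hole_round','pin_left','hole_slot','pin_right'): print(n,[(np.round(r['xyz'],4).tolist(),round(r['conf'],2)) for r in bot.spot_point(n,p) if abs(r['xyz'][0]-.59)<.05 and r['xyz'][1]>.03])
E
```

```text
position: [0.5785, 0.0318, 0.0879]
force: [0.1, -0.9, -0.5]
position: [0.5785, 0.0328, 0.0879]
force: [-0.1, -0.1, 0.7]
position: [0.5786, 0.0338, 0.0879]
force: [0.4, 0.1, -0.4]
position: [0.5786, 0.0348, 0.0879]
force: [-0.6, -0.4, 1.1]
plate [([0.5735, 0.1282, 0.0255], 0.84)]
hole_round [([0.5983, 0.1815, 0.0283], 0.62)]
pin_left [([0.6007, 0.1862, 0.0243], 0.59)]
hole_slot [([0.5968, 0.0757, 0.0217], 0.58)]
pin_right [([0.5926, 0.0745, 0.0235], 0.89)]
```

View pics/e1.png

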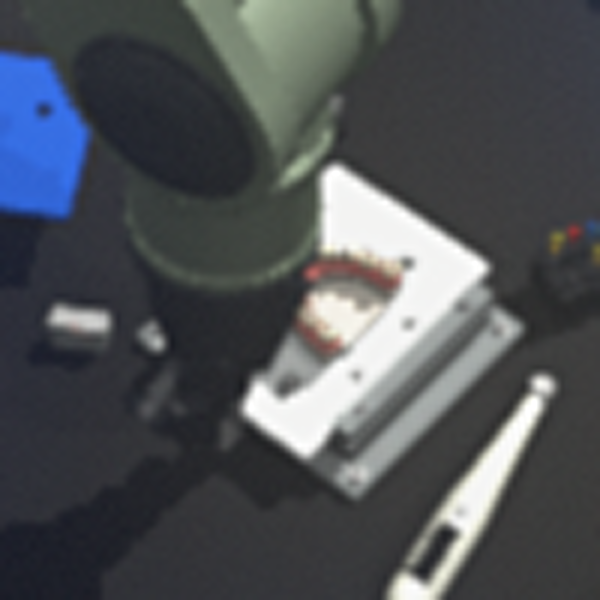

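The plate is still riding on the pins, a few mm short to the left. Continuing gently.

```bash
for i in 1 2 3; do python3 -m jog '[[[0,0.7,0,0,0,0,0],[0,0,0,0,0,0,0],[0,0,0,0,0,0,0]]]'| grep -E "pos|^force";done
```

```text
position: [0.5787, 0.0352, 0.0879]
force: [0.6, -1.5, 0.6]
position: [0.5787, 0.0362, 0.0879]
force: [0.1, 0.7, -0.4]
position: [0.5788, 0.0367, 0.0879]
force: [-1.1, -0.7, 0.2]
```

```bash
for i in 1 2 3; do python3 -m jog '[[[0,0.7,0,0,0,0,0],[0,0,0,0,0,0,0],[0,0,0,0,0,0,0]]]'| grep -E "clock|pos|^force";done
```

```text
clock: 13.1
position: [0.5788, 0.0374, 0.0879]
force: [-0.6, 0.1, -0.0]
clock: 13.4
position: [0.5788, 0.038, 0.0879]
force: [0.1, -1.2, 0.4]
clock: 13.7
position: [0.5788, 0.0388, 0.0879]
force: [-0.6, -1.4, -0.4]
```

```bash
cat >> h.py <<'E'
def est(k=4):
    D={}
    for i in range(k):
        for c in ('top','scene'):
            p=bot.grab_frame(c)
            for n in ('plate','hole_round','pin_left','hole_slot','pin_right'):
                for r in bot.spot_point(n,p):
                    x=np.array(r['xyz'])
                    if abs(x[0]-.59)<.04 and x[1]>.04: D.setdefault((n,c),[]).append(x); break
    for a in D: print(a,len(D[a]),np.round(np.median(D[a],0)*1000,1))
E
python3 -c "
from h import *
est(3)
p=bot.grab_frame('scene'); view(p,[],'f1',z=8,half=36,c=(.6,.125))"
```

```text
('plate', 'top') 3 [576.1 134.7  24.8]
('hole_round', 'top') 3 [599.3 183.3  26.4]
('pin_left', 'top') 3 [599.2 183.9  24.2]
('plate', 'scene') 3 [577.7 132.4  26.5]
('hole_round', 'scene') 3 [599.7 184.1  23.5]
('pin_left', 'scene') 3 [600.8 185.   25.8]
('hole_slot', 'scene') 3 [594.2  78.5  23. ]
('pin_right', 'scene') 3 [593.7  74.1  24.2]
('pin_right', 'top') 1 [598.3 184.5  26.3]
```

View pics/f1.png

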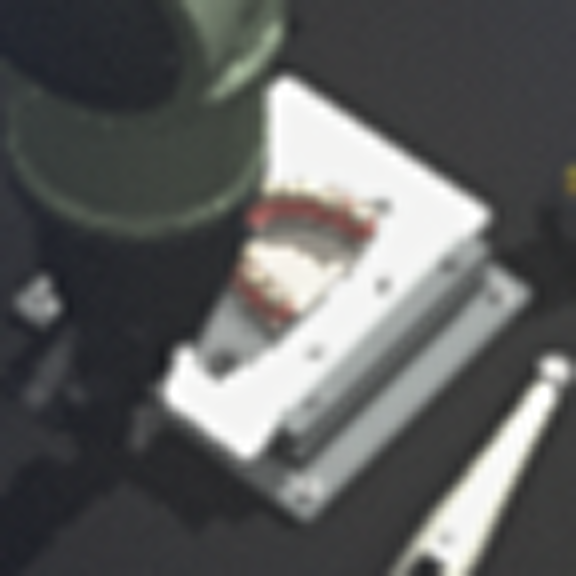

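The round hole is now within about 1 mm of the pin. I'll keep going in small steps and watch the force.

```bash
for i in 1 2; do python3 -m jog '[[[0,0.6,0,0,0,0,0],[0,0,0,0,0,0,0],[0,0,0,0,0,0,0]]]'| grep -E "clock|pos|^force";done
```

```text
clock: 15.85
position: [0.5789, 0.0394, 0.0879]
force: [0.4, -1.5, -0.2]
clock: 16.15
position: [0.5789, 0.0399, 0.0879]
force: [-0.6, -2.5, -0.6]
```

```bash
for i in 1 2; do python3 -m jog '[[[0,0.6,0,0,0,0,0],[0,0,0,0,0,0,0],[0,0,0,0,0,0,0]]]'| grep -E "clock|pos|^force";done
```

```text
clock: 16.45
position: [0.5788, 0.0402, 0.0879]
force: [-0.2, -5.2, 0.9]
clock: 16.75
position: [0.5788, 0.0404, 0.0879]
force: [-1.0, -7.8, 2.0]
```

The force has risen to about 8 N with little movement, so at least one pin is in its hole. I'll back off and check.

```bash
python3 -m jog '[[[0,-10,0,0,0,0,0],[0,-15,0,0,0,0,0],[0,-30,-20,0,0,0,0],[0,-45,-45,0,0,0,0],[0,-45,-45,0,0,0,0]]]'| grep -E "clock|pos|^force"
python3 -m jog '[[[0,-45,0,0,0,0,0],[0,-45,0,0,0,0,0],[0,-45,0,0,0,0,0],[0,0,0,0,0,0,0],[0,0,0,0,0,0,0]]]'| grep -E "clock|pos|^force"
python3 -c "
from h import *
est(3)
S=(.579,.1325,-.045)
a=bot.grab_frame('top'); view(a,stand(S)+plate(S),'g1',z=4)
b=bot.grab_frame('scene'); view(b,[],'g2',z=4)
im=np.hstack([cv2.imread('pics/g1.png'),cv2.imread('pics/g2.png')]); cv2.imwrite('pics/g.png',im)"
```

```text
clock: 17.25
position: [0.5726, -0.0866, 0.1794]
force: [0.4, -1.1, 0.7]
clock: 17.75
position: [0.5665, -0.2212, 0.1785]
force: [-0.0, 1.1, 0.2]
('plate', 'top') 3 [576.  134.8  23.7]
('hole_round', 'top') 3 [601.3 183.4  24.7]
('pin_left', 'top') 3 [599.8 185.6  23.3]
('pin_right', 'top') 3 [591.9  79.   20.2]
('plate', 'scene') 3 [578.  131.4  26. ]
('hole_round', 'scene') 3 [597.7 185.7  23.1]
('pin_left', 'scene') 3 [601.6 187.   24. ]
('hole_slot', 'scene') 3 [595.5  79.4  21.6]
('pin_right', 'scene') 3 [593.2  75.8  26.4]
('hole_slot', 'top') 2 [591.9  79.9  22.2]
```

View pics/g.png

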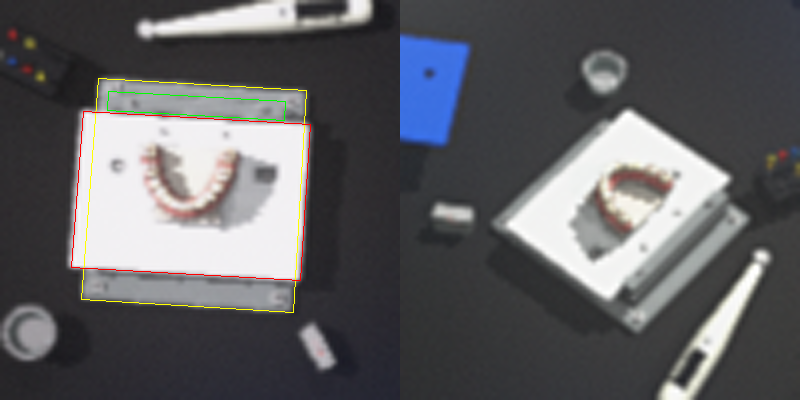

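```bash
cat > q.py <<'E'
from h import *
np.set_printoptions(precision=1,suppress=True)
P={'t':shot('top','t9'),'s':shot('scene','s9')}
L={0:np.array([[-55,-80],[-55,80],[55,80],[55,-80]])/1e3}
def corners(p,img,pose):
    g=cv2.GaussianBlur(img,(0,0),.7).min(axis=2).astype(np.float32)
    x,y,a=pose;R=np.array([[np.cos(a),-np.sin(a)],[np.sin(a),np.cos(a)]])
    q=proj(p,np.c_[L[0]@R.T+[x,y],np.full(4,.031)]); lines=[]
    for i in range(4):
        A,B=q[i],q[(i+1)%4]; d=(B-A)/np.linalg.norm(B-A); n=np.array([-d[1],d[0]])
        if n@(q.mean(0)-A)>0:n=-n
        pts=[]
        for f in np.linspace(.1,.9,40):
            t=np.arange(-4,4.01,.1); s=A+f*(B-A)+t[:,None]*n
            v=cv2.remap(g,s[:,0].astype(np.float32)[None],s[:,1].astype(np.float32)[None],cv2.INTER_LINEAR)[0]
            k=np.where(v<190)[0]
            if len(k) and k[0]>0: pts.append(s[k[0]])
        vx,vy,x0,y0=cv2.fitLine(np.float32(pts),cv2.DIST_HUBER,0,.01,.01).ravel()
        lines.append(np.cross([x0,y0,1],[x0+vx,y0+vy,1]))
    out=[]
    for i in range(4):
        c=np.cross(lines[i-1],lines[i]); out.append(c[:2]/c[2])
    return np.array(out)
for nm,pose in(('0',(.565,.117,-.013)),('9',(.5785,.132,-.045))):
    c=[corners(P[k],cv2.imread(f'pics/{k}{nm}.png'),pose) for k in 'ts']
    M=[np.array(P[k]['intrinsics'])@np.c_[P[k]['R'],P[k]['t']] for k in 'ts']
    X=cv2.triangulatePoints(M[0],M[1],c[0].T,c[1].T); X=(X[:3]/X[3]).T*1e3
    print(nm,'corners FR FL BL BR\n',X, [np.linalg.norm(X[i]-X[i-1]) for i in range(4)])
# hole patches
p=P['t'];
for nm,y in(('left',.052),('right',-.052)):
    a=-.045;w=np.array([.579+np.cos(a)*.018-np.sin(a)*y,.1325+np.sin(a)*.018+np.cos(a)*y,.03])
    for k in 'ts':
        u=np.round(proj(P[k],w)[0]).astype(int); print(nm,k,u); print(P[k]['img'].mean(2).astype(int)[u[1]-4:u[1]+5,u[0]-5:u[0]+6])
E
python3 q.py
```

```text
0 corners FR FL BL BR
 [[509.7  39.8  25.2]
 [512.5 200.1  24.9]
 [624.3 196.8  33.9]
 [619.1  36.5  36.1]] [np.float64(109.99600078054304), np.float64(160.4173393013665), np.float64(112.24210190778417), np.float64(160.39170244749405)]
9 corners FR FL BL BR
 [[519.8  56.4  30.3]
 [528.  214.5  30.3]
 [637.7 210.2  28.8]
 [629.7  51.6  27.9]] [np.float64(110.08045555029676), np.float64(158.29440450880233), np.float64(109.84037084114708), np.float64(158.86690981912363)]
left t [194 165]
[[241 241 241 240 241 240 240 241 241 241 238]
 [241 241 240 241 239 238 239 241 240 240 233]
 [242 241 241 236 223 217 228 238 241 240 230]
 [241 241 238 216 153 154 185 225 240 241 231]
 [241 241 237 208 160 192 205 221 239 241 236]
 [241 241 239 226 176 176 203 231 240 241 240]
 [241 241 240 238 227 216 229 240 241 241 241]
 [241 241 241 241 240 239 239 241 241 241 240]
 [241 241 241 241 241 241 241 241 241 241 240]]
left s [299 173]
[[243 243 242 242 241 242 242 243 244 247 241]
 [238 243 244 243 243 243 242 242 242 243 245]
 [219 236 240 241 242 240 242 243 242 242 243]
 [219 214 207 220 231 215 22
[... 438 characters left out ...]
7 101 119 193 238 241]
 [179 171 142  99  93  98  99 111 192 238 241]
 [179 170 145 114 108 110 109 128 203 239 241]
 [179 174 161 141 134 126 131 172 227 240 241]
 [177 176 175 173 174 172 177 209 239 241 242]
 [176 175 176 176 175 176 181 215 239 241 241]]
right s [279 193]
[[215 166 158 162 161 160 161 164 159 145 134]
 [234 196 162 159 160 154 154 161 162 157 155]
 [245 235 178 155 150 135 135 150 155 156 161]
 [244 241 201 159 128 106  99 111 137 156 196]
 [243 244 236 186 116 100  89 120 174 201 237]
 [242 244 243 217 147 116 147 191 237 242 244]
 [242 242 244 240 220 191 232 243 246 244 243]
 [245 243 243 244 242 239 244 245 243 242 242]
 [245 245 244 243 243 243 243 242 242 241 241]]
```

Before pushing, the far edge sat about 10 mm above the front edge. Now all four top corners measure 28–30 mm, against 30 mm when seated, and the pin shows in the round hole. The plate is flat and the arm is clear, so I'm handing the job in.

```bash
python3 -c "
from workcell import bot
print(bot.job_done())"
```

```text
the job is handed in; nothing more can be done
None
```

The plate was pushed against the back stop and along it until it dropped flat over both pins, the arm came away clear, and the job was handed in at about 19 s; the drop is judged from the measured corner heights and the pin showing in the round hole, as the slot's pin could not be seen directly.

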